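# Chock the coffee tin on the sloping draining board

## Task

The rinsed coffee tin with the red lid has to drain on its side on the sloping draining board, where it would roll off. First set the wooden chock on the board and let go of it, then lay the red-lidded tin on the board just uphill of the chock, lying across the slope, and let go gently, without dropping it or letting it run away, so that it rests against the chock. Leave the blue-lidded tin where it is.

Things in the scene. Friction and masses are not known exactly. Their poses are not given: they have to be found in the camera images.
- red_tin_center (a point): Steel tin, a cylinder 60 mm across, 52 mm long, 0.2 kg, red lid at one flat end; rolls freely. Lies on its side in one berth of a two-berth rack (110 mm apart, up to 16 mm high; which berth varies). Point: its centre, 39.5 mm above the counter; y runs along its axis to the lid, level. Both flat ends overhang the rack: grip them from above, 52 mm apart, and the fingers stay clear of the chock.
- blue_tin_center (a point): The other tin, same size, with a blue lid, on its side in the other berth of the rack. Not to be moved. Point: its centre, 39.5 mm above the counter; y runs along its axis to the lid.
- chock_center (a point): Brown wooden wedge, 44 (x) by 46 (y) by 26 mm high, 0.12 kg, flat on the counter. Point: its centre, 13 mm up; z up, x to its 45 degree face (toe 4 mm high); back upright, top flat from x=-22 to 0. Grip the parallel sides, 46 mm apart. On the board with the face uphill, the tin's axis rests 39 mm uphill of its centre (52 mm with the back uphill). Friction holds it there.
- drainer_top (a point): Fixed sloping draining board, a bare metal plate with dark stripes, 240 mm along the slope, 180 mm wide, no rim. Point: centre of its top surface, 27 mm above the counter. x points straight uphill along the surface (rising 7 degrees, away from the robot), y level across the slope, z square out of the surface.
There are look-alikes about, which are no part of the job. Of the things that look like the part that bears chock_center, take the one that is farthest to the robot's right at the start.

How it is judged (in metres and radians):
On the way:
1. the chock stands on the draining board, let go and at rest, while the red-lidded tin is still in its rack (z of chock_center in the frame of drainer_top between 0.006 and 0.02 m and x of chock_center in the frame of drainer_top between -0.115 and 0.115 m and y of chock_center in the frame of drainer_top between -0.085 and 0.085 m and contact force between the fingers and chock below 0.05 N and linear speed of chock below 0.02 m/s and distance of red_tin_center from where it was at the start of the episode below 0.02 m), for 0.2 s.
At the end, for the whole second after the job is handed in: The chock lies on its underside on the board and the red-lidded tin lies on its side on the board, touching the chock so that it is held by it, both centres within the board (at least 5 mm inside its edges), the tin's axis within 20 degrees of straight across the slope, both let go and at rest (z of chock_center in the frame of drainer_top between 0.006 and 0.02 m and x of chock_center in the frame of drainer_top between -0.115 and 0.115 m and y of chock_center in the frame of drainer_top between -0.085 and 0.085 m and contact force between the fingers and chock below 0.05 N and linear speed of each of chock, red_tin below 0.02 m/s and z of red_tin_center in the frame of drainer_top between 0.024 and 0.036 m and x of red_tin_center in the frame of drainer_top between -0.115 and 0.115 m and y of red_tin_center in the frame of drainer_top between -0.085 and 0.085 m and contact force between red_tin and chock above 0.03 N and angle between the y axis of red_tin_center and the y axis of drainer_top, either way round below 0.35 rad and contact force between the fingers and red_tin below 0.05 N).
It fails at once if the red-lidded tin is dropped or runs away free (faster than 0.5 m/s with no finger on it) (linear speed of red_tin above 0.5 m/s and contact force between the fingers and red_tin below 0.05 N).
It fails at once if the blue-lidded tin is moved by more than 20 mm (distance of blue_tin_center from where it was at the start of the episode above 0.02 m).
It also fails if it takes over 59 s, if anything falls off the work surface, if the arm or the gripper's body presses on something with over 40 N, if the wrist force passes 120 N, or if a joint passes its speed limit or range.

## Robot

A 6-joint arm with a two-finger parallel gripper is mounted at the origin on the work surface. World frame = base frame: x ahead of the robot, y to its left, z up, the work surface at z = 0. Lengths are in mm, angles in rad, forces in N, time in s.
With the tool pointing down it reaches from about 350 to 875 mm from the base axis. Payload 4.2 kg.
Tool frame: the origin (TCP) lies on the mounting face of the last link; the fingertips stand 173 mm ahead of it and the grasp point (between the pads) lies 155 mm ahead of it; z points along the fingers, y is the direction in which the jaws open and shut (so a half turn about z gives the same grasp; the last joint's range is limited). The gripper opens to 85 mm and grips with 20 to 120 N. Pads are 22 mm wide; open, the fingers measure 114 mm over their backs; the gripper's body (76 mm by 85 mm) begins 54 mm behind the grasp point. The pads swing forward as they close: fully open they stand 13 mm farther back than shut.
Start: joints at [1.517, 0.385, 0.008, 0, -1.194, -0.259], TCP at [192.295, 594.662, 404.712] pointing down, gripper open.
Joint ranges: [-3.14, 3.14], [-1.21, 2.06], [-1.07, 1.41], [-3.16, 2.05], [-2.99, -0.16], [-3.1, 3.1]. Speed limits (rad/s): [2.79, 2.79, 3.14, 3.14, 3.14, 3.14].

## Interface

Orientations are given as a unit quaternion [x, y, z, w].
In Python, from bench import arm gives the robot as it stands.
- The arm moves only by the shell command python3 -m jog 'ROWS' [OPENING]. ROWS is JSON, a list that holds one entry, the list of rows, each a list of 4 numbers: the shift along the tool's x, y, z in mm, then the turn about the tool's z in degrees. In form: [[[x, y, z, spin], ...]]. A call has exactly 5 rows; each row is the pose to reach, as a shift and turn from the pose measured when the call began, along the tool's axes at that moment; what a row does not reach only later rows make up. A row lasts 1/8 s, in which the tool goes at most 62.5 mm and 10.7 degrees, less where a joint would pass 70% of its speed; a pose out of reach is approached as far as the arm can. A call with a gripper value outside its range is refused whole. OPENING is the finger opening in mm, from 0 to 85.4, set as the call begins (- or left out, the last holds). The fingers move at their own pace and stop on an object; the grip force is fixed at half the most. Time passes only in rows, so rows that repeat a pose let the fingers close, or fill a call up. It gives the time, the measured TCP pose, the force and the opening at its end, in the units of the state.
- arm.read_state(): the state, without advancing time (a new reading comes with each control period).
- arm.get_image(name): name is "side" or "top"; returns (picture, depth): 420x560x3 uint8, blue, green, red; 420x560 float32, mm along the optical axis (not along the pixel's ray), 0 where there is no reading.
- arm.camera_params(name): a dict with "mtx" (3x3 intrinsics, pixels), "R" (3x3) and "t" (3): a world point X has camera coordinates R X + t. Camera axes: x right, y down, z forward; pixel columns grow to the right and rows downward; lengths in mm; the calibration is good to about 2 mm. A picture is of the moment at which its call begins. camera_params takes no time and is no camera call.
- arm.job_done(): hands the job in, once; it reports no verdict.
The state is a dict: "clock": time; "joints": joint angles; "joint_vel": joint speeds; "joint_efforts": joint torques, N m; "position": TCP position; "ee_rot": TCP orientation; "contact_force": force on the tool from outside, world axes, zero at the start; "wrist_torque": the same for the moment, N m; "gripper_width": finger opening in mm.
Only numpy, scipy, OpenCV 4.12 (cv2) and the standard library are available. Lean on these libraries where they do the work, as an engineer would, in place of code of your own. Each camera call takes 0.05 s, during which the arm holds its last target.

## Working session

There is one attempt and no reset: what is moved stays moved. The work goes in short steps, Python scripts to look and compute and a shell command to move; the robot and the scene stay as the last step left them, time stands still between calls to the robot, and variables do not carry over. Pictures are saved under pics/ and viewed, and the job is handed in when it is done.

```bash
mkdir -p pics; ls; python3 - <<'E'
from bench import arm
import cv2,numpy as np
print(arm.read_state())
for n in("top","side"):
    p,d=arm.get_image(n); cv2.imwrite(f"pics/{n}0.png",p); np.savez(f"pics/{n}0.npz",p=p,d=d)
    c=arm.camera_params(n); print(n,c, -np.array(c["R"]).T@np.array(c["t"]))
E
```

```text
pics
{'clock': 0.0, 'joints': array([ 1.51659991e+00,  3.85551196e-01,  6.62821758e-03, -5.09301474e-04,
       -1.19400229e+00, -2.58597823e-01]), 'joint_vel': array([-0.00060951,  0.00027405,  0.00036013,  0.00042086, -0.00198388,
        0.00168456]), 'joint_efforts': array([ 5.36576181e-05, -3.92294669e+01,  1.88399345e+01,  4.18605968e+00,
       -4.62297321e-03,  7.79626902e-06]), 'position': array([192.22660615, 594.48616393, 403.62381735]), 'ee_rot': array([ 9.87779654e-01, -1.55853029e-01, -1.26851598e-04,  1.08306266e-03]), 'contact_force': array([ 0.01244875, -0.30170556,  0.24222812]), 'wrist_torque': array([-0.02680164,  0.00983326,  0.02699863]), 'gripper_width': 85.27351159009729}
top {'mtx': array([[410.90355209,   0.        , 280.4591427 ],
       [  0.        , 410.90355209, 208.28416173],
       [  0.        ,   0.        ,   1.        ]]), 'R': array([[ 0.02802493, -0.99944871,  0.01780114],
       [-0.99266015, -0.02992162, -0.11717731],
       [ 0.11764535, -0.0143866 , -0.99295146]]), 't': array([-21.90412615, 436.35561953, 887.68969474])} [329.33412808   3.93525126 932.95367381]
side {'mtx': array([[492.87587485,   0.        , 282.05585501],
       [  0.        , 492.87587485, 222.03931231],
       [  0.        ,   0.        ,   1.        ]]), 'R': array([[ 0.87403131, -0.48585679,  0.00352906],
       [-0.37104462, -0.67214421, -0.64074023],
       [ 0.31368003,  0.55871758, -0.76774963]]), 't': array([-378.54511169,  207.25864595,  964.90923486])} [ 105.08972435 -583.72276678  874.94357578]
```

View pics/top0.png

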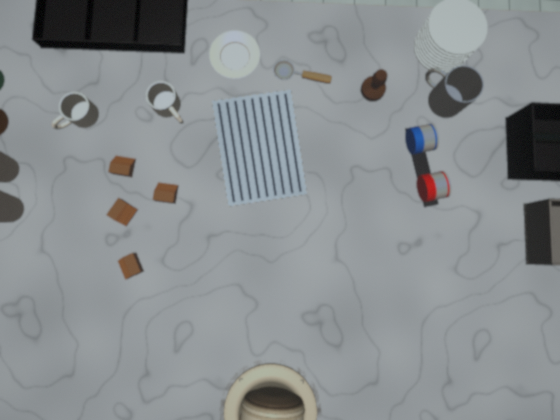

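View pics/side0.png

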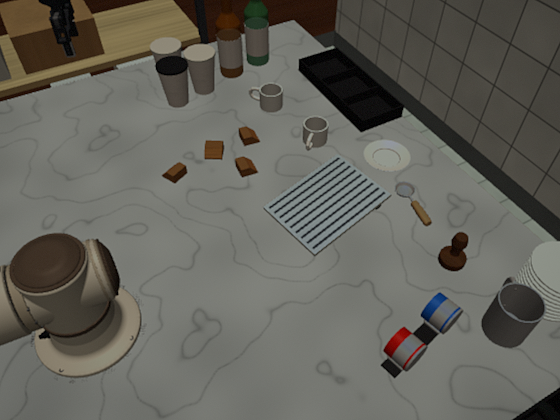

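Top view: four brown wedges at (122,166), (166,193), (122,212) and (130,265), and a brown tamper at (375,87), which is not a wedge. The tins are red (434,187) and blue (422,139), and the board is at (260,148). The robot's right is image right, so (166,193) is the candidate chock. I'll check it in a close crop and measure.

```bash
cat > h.py <<'E'
import cv2,numpy as np
from bench import arm
P={n:arm.camera_params(n) for n in("top","side")}
def cen(n): c=P[n]; return -np.array(c["R"]).T@np.array(c["t"])
def ray(n,uv):
    c=P[n]; v=np.linalg.inv(c["mtx"])@np.array([uv[0],uv[1],1.0]); v=np.array(c["R"]).T@v; return v
def onplane(n,uv,z):
    o=cen(n); v=ray(n,uv); return o+v*(z-o[2])/v[2]
def proj(n,X):
    c=P[n]; x=c["mtx"]@(np.array(c["R"])@np.array(X)+c["t"]); return x[:2]/x[2]
def cloud(n,d):
    c=P[n]; K=c["mtx"]; v,u=np.mgrid[0:420,0:560]
    X=np.stack([(u-K[0,2])/K[0,0]*d,(v-K[1,2])/K[1,1]*d,d],-1)
    return (X-np.array(c["t"]))@np.array(c["R"])
def tri(uvt,uvs):
    A=[];b=[]
    M=np.zeros((3,3));q=np.zeros(3)
    for n,uv in(("top",uvt),("side",uvs)):
        r=ray(n,uv); r/=np.linalg.norm(r); Q=np.eye(3)-np.outer(r,r); M+=Q;q+=Q@cen(n)
    return np.linalg.solve(M,q)
E
python3 - <<'E'
from h import *
for n in("top","side"):
    f=np.load(f"pics/{n}0.npz"); p,d=f["p"],f["d"]; C=cloud(n,d)
    hsv=cv2.cvtColor(p,cv2.COLOR_BGR2HSV)
    m=((hsv[...,0]<18)&(hsv[...,1]>120)&(hsv[...,2]>40)).astype(np.uint8)
    if n=="top": m[:,230:]=0
    k,l,s,c=cv2.connectedComponentsWithStats(m)
    for i in range(1,k):
        if 60<s[i,4]<1500:
            q=C[l==i]; print(n,s[i],c[i].round(1),onplane(n,c[i],13).round(1),"zmax",np.percentile(q[:,2],[5,50,95]).round(1))
a=np.load("pics/top0.npz")["p"]; b=np.load("pics/side0.npz")["p"]
A=cv2.resize(a[145:285,95:195],None,fx=4,fy=4,interpolation=cv2.INTER_CUBIC)
B=cv2.resize(b[110:200,150:270],None,fx=3.3,fy=3.3,interpolation=cv2.INTER_CUBIC)
o=np.zeros((560,800,3),np.uint8); o[:A.shape[0],:400]=A[:, :400]; o[:B.shape[0],402:402+B.shape[1]]=B[:,:398]
cv2.imwrite("pics/crop1.png",o)
E
```

```text
top [111 157  23  17 278] [121.  164.9] [526.4 354.9  13. ] zmax [10.5 25.2 29.1]
top [155 184  22  17 269] [164.8 191.7] [468.  252.2  13. ] zmax [10.3 24.7 28.3]
top [110 201  26  23 353] [122.1 211.8] [419.7 344.5  13. ] zmax [ 8.2 22.6 28.1]
top [120 256  19  22 222] [128.  265.8] [300.7 322.8  13. ] zmax [12.4 25.1 28.9]
side [206   0  43  41 942] [225.7  22. ] [723.2 921.   13. ] zmax [-454.7  144.6  195.7]
side [269   0  61  22 334] [295.2   9.2] [977.9 883.8  13. ] zmax [-484.6 -460.9 -436.6]
side [310  26  25  11 105] [322.2  30.5] [984.6 713.8  13. ] zmax [-653.7 -636.1 -611.8]
side [ 64  60  56  18 155] [91.6 69.3] [242.6 858.8  13. ] zmax [-231.6 -219.3 -208.6]
side [221  66  22  12 170] [231.8  71.8] [613.1 639.9  13. ] zmax [ 6.  20.2 33.4]
side [10 81 29 14 65] [24.4 88.9] [ 43.  853.2  13. ] zmax [-441.9 -225.7 -208.5]
side [239 127  20  18 229] [248.  135.4] [524.1 350.7  13. ] zmax [ 5.7 21.2 27.1]
side [205 141  18  18 316] [213.4 149.5] [420.6 344.   13. ] zmax [ 4.  19.7 26.8]
side [236 157  21  20 268] [245.5 166. ] [465.8 248.5  13. ] zmax [ 6.3 22.  26.8]
side [163 163  24  20 252] [174.9 172.1] [302.7 313.4  13. ] zmax [ 3.8 22.3 27.1]
side [411 202  20  24  79] [420.5 215.1] [747.  -92.6  13. ] zmax [ 9.4 13.2 16.8]
side [456 233  12   9  87] [461.6 236.9] [ 786.  -187.2   13. ] zmax [81.8 85.6 88.9]
side [440 246  26  21 338] [452.2 257.5] [ 729.6 -220.2   13. ] zmax [16.2 21.4 27.2]
side [384 327  28  31 336] [396.3 340.8] [ 504.5 -317.8   13. ] zmax [36.8 63.5 69.1]
side [403 343  23  26  72] [412.5 354.9] [ 513.3 -355.4   13. ] zmax [39.4 62.6 69.1]
```

View pics/crop1.png

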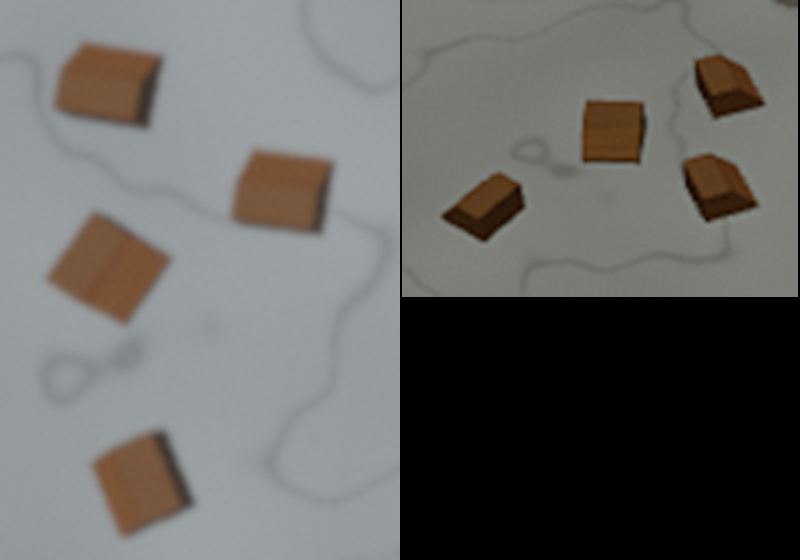

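The crop shows four alike wedges. The one at top (165,192) / side (246,166) lies farthest right (y≈250 against 323–355), so I take that one. Its reddish sloping face seems to point ahead (+x). Next I measure its orientation, the board and the tins.

```bash
python3 - <<'E'
from h import *
cl={}
for n in("top","side"):
    f=np.load(f"pics/{n}0.npz"); p,d=f["p"],f["d"]; C=cloud(n,d)
    Z=C[...,2]; flat=C[(abs(Z)<8)&(abs(C[...,0]-480)<150)&(abs(C[...,1]-200)<150)]
    print(n,"table z",np.median(flat[:,2]).round(2))
    hsv=cv2.cvtColor(p,cv2.COLOR_BGR2HSV)
    w=(abs(C[...,0]-467)<42)&(abs(C[...,1]-251)<42)&(hsv[...,1]>100)
    q=C[w]; top=q[q[:,2]>24.0]; sl=q[(q[:,2]<21)&(q[:,2]>6)]
    print(n,len(q),"all mean",q.mean(0).round(1),"top",len(top),top.mean(0).round(1),"mid-slope",len(sl),sl.mean(0).round(1))
    r=cv2.minAreaRect(top[:,:2].astype(np.float32)); print(" top rect",r)
    u=np.argwhere(w); c0=cv2.minAreaRect(u[:,::-1].astype(np.float32)); print(" px rect",c0)
    # board
    b=(C[...,0]>430)&(C[...,0]<760)&(C[...,1]>-80)&(C[...,1]<190)&(Z>8)&(Z<50)
    b=b.astype(np.uint8); k,l,s,c=cv2.connectedComponentsWithStats(b); i=1+np.argmax(s[1:,4]); m=(l==i)
    q=C[m]; A=np.c_[q[:,:2],np.ones(len(q))]; co=np.linalg.lstsq(A,q[:,2],rcond=None)[0]
    print(" board n",len(q),"grad",co,"slope deg",np.degrees(np.arctan(np.hypot(*co[:2]))),"dir deg",np.degrees(np.arctan2(co[1],co[0])))
    print(" rect",cv2.minAreaRect(q[:,:2].astype(np.float32)), q.mean(0).round(1))
    # tins
    for nm,lo,hi in(("red",170,8),("blue",105,130)):
        h=hsv[...,0]; hm=((h>lo)|(h<hi)) if nm=="red" else ((h>lo)&(h<hi))
        m=hm&(hsv[...,1]>150)&(C[...,1]<-200)&(C[...,0]<680)&(hsv[...,2]>60)
        q=C[m]; print(" ",nm,len(q),np.argwhere(m).mean(0)[::-1].round(1),q.mean(0).round(1),np.percentile(q[:,2],98).round(1))
E
```

```text
top table z 0.33
top 321 all mean [465.6 249.5  22.2] top 183 [458.3 250.2  26.5] mid-slope 102 [479.  248.2  14.3]
 top rect ((458.5895690917969, 249.7278594970703), (43.6630973815918, 24.4978084564209), 80.82032775878906)
 px rect ((164.9099884033203, 192.12998962402344), (20.788938522338867, 16.404878616333008), 8.130102157592773)
 board n 8435 grad [ 1.20484569e-01  2.36969381e-02 -4.28294119e+01] slope deg 7.000466075691009 dir deg 11.126925647198588
 rect ((573.5269775390625, 42.474365234375), (239.25547790527344, 180.03253173828125), 10.64960765838623) [573.2  42.9  27.2]
  red 231 [429.2 186.5] [ 489.4 -328.    64. ] 71.2
  blue 204 [417.4 139.2] [ 593.2 -303.4   64.6] 71.5
side table z -1.04
side 289 all mean [462.1 243.4  18.4] top 93 [458.2 248.5  25.6] mid-slope 129 [465.3 238.8  13.7]
 top rect ((459.20965576171875, 247.85427856445312), (46.872093200683594, 24.851716995239258), 81.55533599853516)
 px rect ((244.9000244140625, 165.8000030517578), (21.0190372467041, 16.099689483642578), 63.43495178222656)
 board n 6483 grad [ 1.19680471e-01  2.54339264e-02 -4.39945002e+01] slope deg 6.975649307319868 dir deg 11.997735836398206
 rect ((575.7824096679688, 41.580047607421875), (242.49899291992188, 183.20980834960938), 10.435428619384766) [572.   34.7  25.3]
  red 371 [398.9 342.4] [ 483.6 -337.8   62.5] 70.6
  blue 308 [435.8 306.5] [ 587.4 -314.2   66.6] 70.5
```

```bash
python3 - <<'E'
import cv2,numpy as np
a=np.load("pics/top0.npz")["p"]; b=np.load("pics/side0.npz")["p"]
A=cv2.resize(a[115:215,395:465],None,fx=5,fy=5,interpolation=cv2.INTER_CUBIC)
B=cv2.resize(b[285:385,375:475],None,fx=4,fy=4,interpolation=cv2.INTER_CUBIC)
o=np.zeros((500,760,3),np.uint8); o[:500,:350]=A; o[:400,355:755]=B
cv2.imwrite("pics/crop2.png",o)
E
```

```text
(no output)
```

View pics/crop2.png

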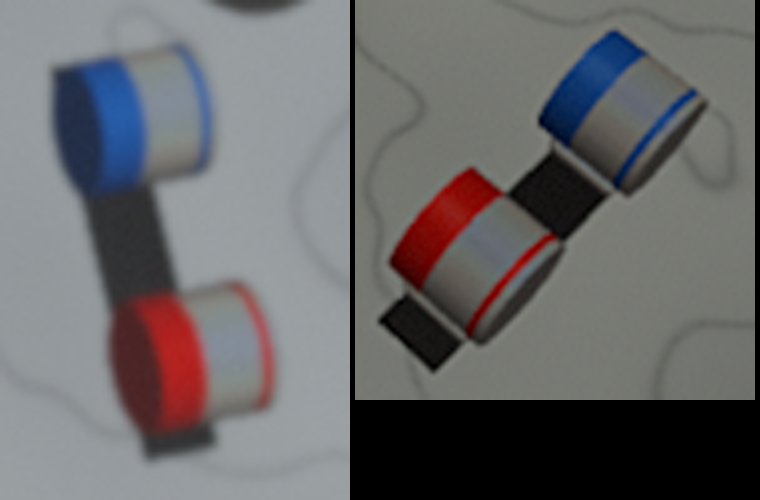

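The crop shows the red-lidded tin as the near one (top (434,187), lid to the left/+y), the blue one behind it, both with plain right ends, on a dark rack bar. Now I fit the tin axes and work out the first shift.

```bash
cat >> h.py <<'E'
def shift(x,y,z,psi=None):
    """world target -> tool shift and spin (deg) from current pose; psi = heading of tool x, mod 180"""
    from scipy.spatial.transform import Rotation as Ro
    s=arm.read_state(); R=Ro.from_quat(s["ee_rot"]).as_matrix()
    d=R.T@(np.array([x,y,z])-s["position"]); h=np.degrees(np.arctan2(R[1,0],R[0,0]))
    sp=0 if psi is None else (h-psi+90)%180-90
    print("clock %.2f pos"%s["clock"],s["position"].round(1),"head %.1f"%h,"grip %.1f"%s["gripper_width"],"F",s["contact_force"].round(1),"j6 %.2f"%s["joints"][5],"tilt %.4f"%R[2,2]); print(" shift",d.round(1),"spin %.1f"%sp)
E
python3 - <<'E'
from h import *
for n in("top","side"):
    f=np.load(f"pics/{n}0.npz"); C=cloud(n,f["d"])
    for nm,c in(("red",(487,-345)),("blue",(593,-320))):
        q=C.reshape(-1,3); q=q[(abs(q[:,0]-c[0])<48)&(abs(q[:,1]-c[1])<60)]
        t=q[q[:,2]>60]; r=cv2.minAreaRect(t[:,:2].astype(np.float32))
        print(n,nm,len(t),t.mean(0).round(1),r)
shift(468,248.5,404,-8.8)
E
```

```text
top red 491 [ 494.  -344.4   66.5] ((495.1495056152344, -345.227783203125), (45.49296569824219, 54.92825698852539), 11.279009819030762)
top blue 478 [ 600.1 -320.    66.6] ((600.5393676757812, -320.6061706542969), (47.261043548583984, 53.39975357055664), 13.194347381591797)
side red 636 [ 494.  -348.3   65.9] ((495.795654296875, -347.1092224121094), (44.34055709838867, 53.02169418334961), 13.24357795715332)
side blue 539 [ 600.1 -323.1   66. ] ((602.0526733398438, -322.4849548339844), (45.47310256958008, 52.72997283935547), 12.725249290466309)
clock 0.10 pos [192.2 594.5 403.7] head -17.9 grip 85.7 F [ 0.9  0.8 -0. ] j6 -0.26 tilt -1.0000
 shift [3.689e+02 2.443e+02 3.000e-01] spin -9.1
```

```bash
python3 -m jog '[[[46,30,0,-2],[92,61,0,-4],[138,92,0,-6],[184,122,0,-8],[230,152,0,-9]]]' 85; python3 -c "
from h import *
shift(468,248.5,300,-8.8)"
```

```text
clock: 0.72
position: [365.0, 377.5, 403.8]
ee_rot: [0.997, -0.077, -0.0, 0.001]
contact_force: [-0.2, 0.2, -0.6]
gripper_width: 85.2
clock 0.72 pos [365.  377.5 403.8] head -8.9 grip 85.2 F [-0.2  0.2 -0.6] j6 0.30 tilt -1.0000
 shift [121.7 111.3 104. ] spin -0.1
```

```bash
python3 -m jog '[[[41,37,0,0],[81,74,20,0],[122,111,60,0],[122,111,104,0],[122,111,104,0]]]'; python3 - <<'E'
from h import *
shift(468,248.5,178,-8.8)
p,d=arm.get_image("top"); cv2.imwrite("pics/top1.png",cv2.resize(p[120:280,80:290],None,fx=3.5,fy=3.5))
p2,d2=arm.get_image("side"); cv2.imwrite("pics/side1.png",cv2.resize(p2[60:240,120:360],None,fx=3.2,fy=3.2))
E
```

```text
clock: 1.35
position: [467.7, 247.1, 296.6]
ee_rot: [0.997, -0.079, -0.004, 0.005]
contact_force: [0.1, 0.1, -0.2]
gripper_width: 84.9
clock 1.35 pos [467.7 247.1 296.6] head -9.0 grip 84.9 F [ 0.1  0.1 -0.2] j6 0.62 tilt -0.9999
 shift [  0.9  -2.6 118.5] spin -0.2
```

View pics/side1.png

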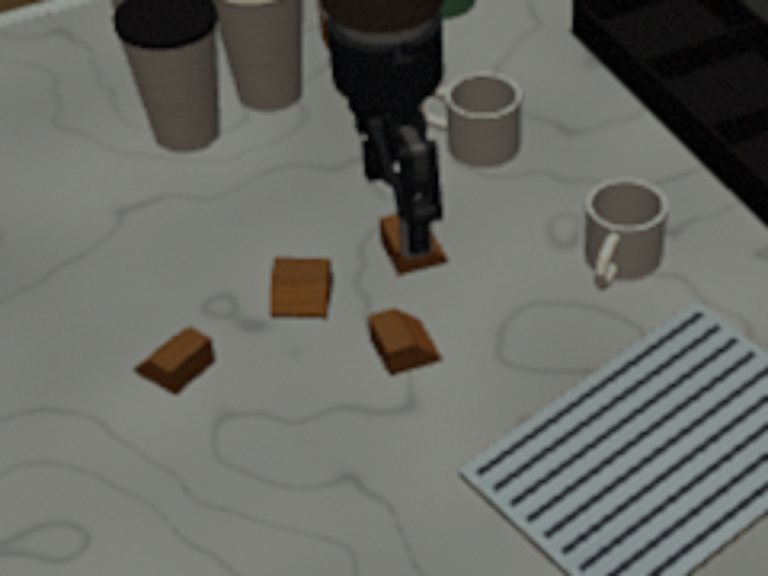

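The side view shows the open gripper at about (415,240) in the crop, and the chosen chock at (403,340), lower down along the line of sight and clear of its neighbours. Now I descend.

```bash
python3 -m jog '[[[1,-2,40,0],[1,-2,80,0],[1,-2,105,0],[1,-2,118,0],[1,-2,118,0]]]'; python3 - <<'E'
from h import *
shift(468,248.5,178,-8.8)
p2,d2=arm.get_image("side"); cv2.imwrite("pics/side2.png",cv2.resize(p2[120:210,200:320],None,fx=5,fy=5,interpolation=cv2.INTER_CUBIC))
p2,d2=arm.get_image("top"); cv2.imwrite("pics/top2.png",cv2.resize(p2[140:240,100:220],None,fx=5,fy=5,interpolation=cv2.INTER_CUBIC))
E
```

```text
clock: 2.08
position: [470.2, 251.8, 183.7]
ee_rot: [0.997, -0.076, 0.001, 0.001]
contact_force: [0.5, -0.4, 0.2]
gripper_width: 84.9
clock 2.08 pos [470.2 251.8 183.7] head -8.7 grip 84.9 F [ 0.5 -0.4  0.2] j6 0.62 tilt -1.0000
 shift [-1.7  3.6  5.7] spin 0.1
```

View pics/side2.png

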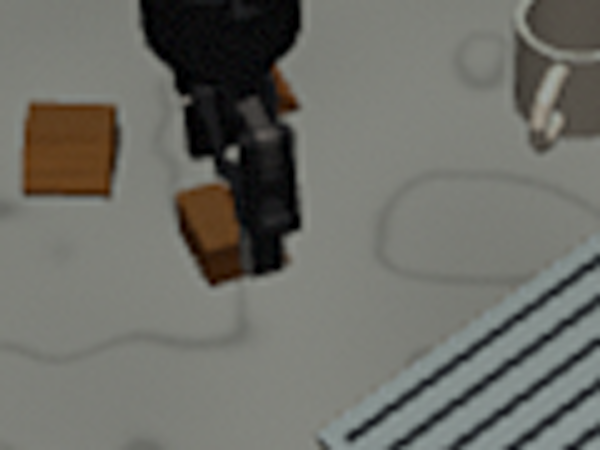

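View pics/top2.png

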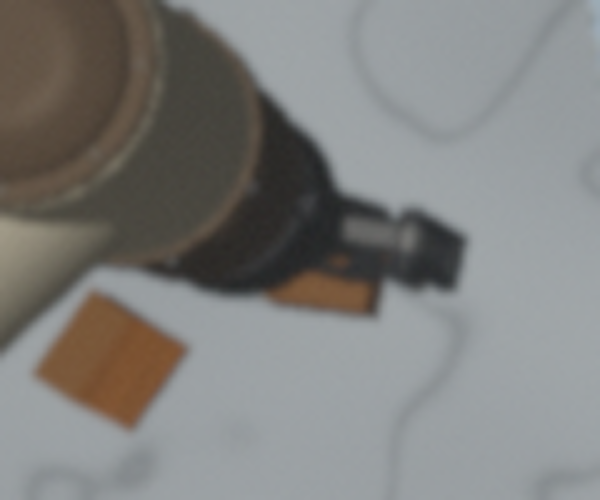

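Fingers straddle the chock, slightly forward of its middle. I correct a few mm, lower and close.

```bash
python3 -m jog '[[[-4,3,4,0],[-4,3,9,0],[-4,3,9,0],[-4,3,9,0],[-4,3,9,0]]]' && python3 -m jog '[[[0,0,0,0],[0,0,0,0],[0,0,0,0],[0,0,0,0],[0,0,0,0]]]' 30; python3 -c "
from h import *
shift(468,248.5,178,-8.8)"
```

```text
clock: 2.8
position: [466.2, 249.4, 175.5]
ee_rot: [0.997, -0.076, 0.001, 0.0]
contact_force: [-0.3, -0.4, 0.7]
gripper_width: 85.1
clock: 3.42
position: [466.4, 249.6, 175.9]
ee_rot: [0.997, -0.076, 0.002, -0.0]
contact_force: [-0.6, 0.1, 5.3]
gripper_width: 44.9
clock 3.42 pos [466.4 249.6 175.9] head -8.7 grip 44.9 F [-0.6  0.1  5.3] j6 0.62 tilt -1.0000
 shift [ 1.8  0.9 -2.1] spin 0.1
```

```bash
python3 -m jog '[[[0,0,-20,0],[0,0,-50,0],[0,0,-80,0],[0,0,-80,0],[0,0,-80,0]]]'; python3 - <<'E'
from h import *
shift(519,31.3,250,11)
p2,d2=arm.get_image("side"); cv2.imwrite("pics/side3.png",cv2.resize(p2[80:240,160:360],None,fx=3.5,fy=3.5,interpolation=cv2.INTER_CUBIC))
E
```

```text
clock: 4.05
position: [465.5, 249.1, 254.6]
ee_rot: [0.997, -0.077, 0.001, 0.0]
contact_force: [-0.1, 0.2, -2.0]
gripper_width: 44.9
clock 4.05 pos [465.5 249.1 254.6] head -8.8 grip 44.9 F [-0.1  0.2 -2. ] j6 0.62 tilt -1.0000
 shift [ 86.1 207.1   4.9] spin -19.8
```

View pics/side3.png

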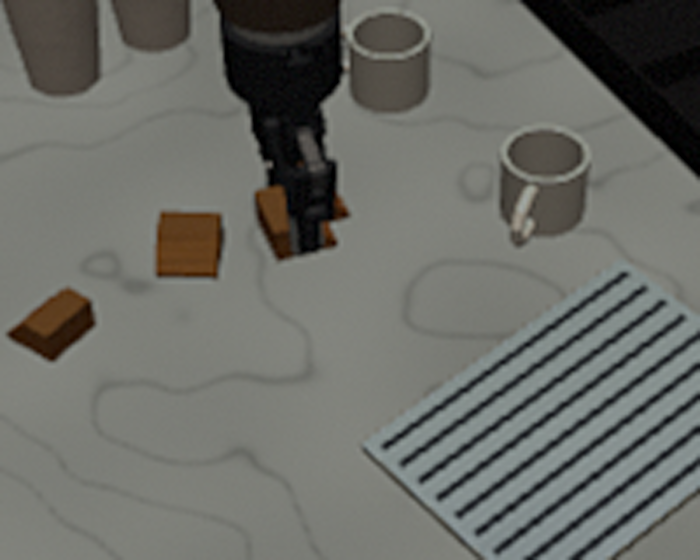

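The chock is held level between the fingers at about (300,220) in the crop, and its old spot is empty. I carry it over the board.

```bash
python3 -m jog '[[[20,50,0,-6],[43,104,0,-12],[65,156,0,-18],[86,207,0,-20],[86,207,5,-20]]]' && python3 -m jog '[[[0,0,0,0],[0,0,0,0],[0,0,0,0],[0,0,0,0],[0,0,0,0]]]'; python3 - <<'E'
from h import *
shift(519,31.3,202,11)
for n in("top","side"):
    p2,d2=arm.get_image(n); cv2.imwrite(f"pics/{n}4.png",p2)
E
```

```text
clock: 4.72
position: [518.9, 28.1, 248.3]
ee_rot: [0.995, 0.095, -0.001, 0.001]
contact_force: [-0.3, 0.7, -1.9]
gripper_width: 44.8
clock: 5.35
position: [518.9, 28.6, 248.4]
ee_rot: [0.995, 0.095, -0.001, 0.001]
contact_force: [-1.2, 0.2, -1.5]
gripper_width: 45.0
clock 5.35 pos [518.9  28.6 248.4] head 10.9 grip 45.0 F [-1.2  0.2 -1.5] j6 1.39 tilt -1.0000
 shift [ 0.7 -2.8 46.4] spin -0.1
```

View pics/side4.png

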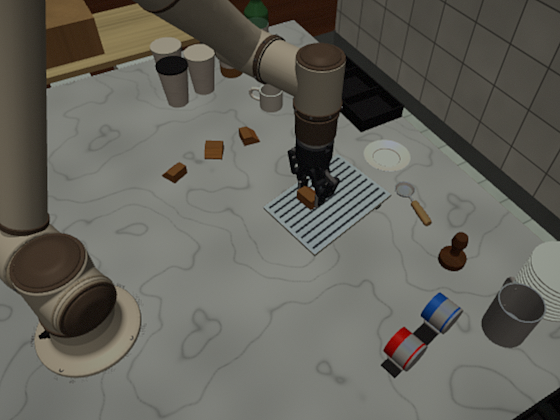

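View pics/top4.png

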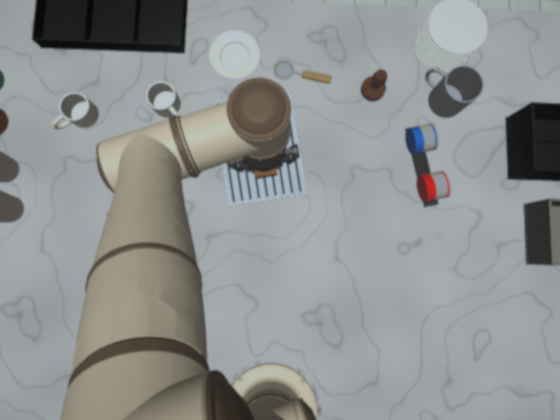

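The views show the chock in the gripper over the lower half of the board (side (306,197), top (265,173)). I lower it to contact.

```bash
python3 -m jog '[[[0,-2,20,0],[0,-2,34,0],[0,-2,44,0],[0,-2,47,0],[0,-2,47,0]]]' && python3 -m jog '[[[0,0,0,0],[0,0,0,0],[0,0,0,0],[0,0,0,0],[0,0,0,0]]]'; python3 - <<'E'
from h import *
shift(519,31.3,197,11)
E
```

```text
clock: 6.08
position: [518.6, 30.1, 201.4]
ee_rot: [0.995, 0.095, -0.001, 0.001]
contact_force: [0.0, -0.5, -0.7]
gripper_width: 44.8
clock: 6.7
position: [518.6, 30.2, 201.4]
ee_rot: [0.995, 0.095, -0.001, 0.001]
contact_force: [0.1, -0.5, -2.0]
gripper_width: 45.0
clock 6.70 pos [518.6  30.2 201.4] head 10.9 grip 45.0 F [ 0.1 -0.5 -2. ] j6 1.39 tilt -1.0000
 shift [ 0.6 -1.1  4.4] spin -0.1
```

```bash
python3 -m jog '[[[0,0,1,0],[0,0,2,0],[0,0,3,0],[0,0,3,0],[0,0,3,0]]]'
```

```text
clock: 7.32
position: [518.6, 30.1, 198.6]
ee_rot: [0.995, 0.095, -0.001, 0.001]
contact_force: [-1.5, 0.5, 2.5]
gripper_width: 45.0
```

```bash
python3 -m jog '[[[0,0,1,0],[0,0,2,0],[0,0,2,0],[0,0,2,0],[0,0,2,0]]]'
```

```text
clock: 7.95
position: [518.4, 30.1, 198.2]
ee_rot: [0.995, 0.095, -0.001, 0.001]
contact_force: [-6.9, 0.0, 13.7]
gripper_width: 44.5
```

```bash
python3 -m jog '[[[0,0,0,0],[0,0,0,0],[0,0,0,0],[0,0,0,0],[0,0,0,0]]]' 70; python3 -m jog '[[[0,0,-15,0],[0,0,-50,0],[0,0,-90,0],[0,0,-90,0],[0,0,-90,0]]]'; python3 - <<'E'
from h import *
shift(494.5,-346,300,13)
p2,d2=arm.get_image("side"); cv2.imwrite("pics/side5.png",cv2.resize(p2[140:270,250:410],None,fx=4.5,fy=4.5,interpolation=cv2.INTER_CUBIC))
E
```

```text
clock: 8.57
position: [518.4, 30.1, 198.1]
ee_rot: [0.995, 0.095, -0.001, 0.001]
contact_force: [0.4, 0.4, 0.0]
gripper_width: 69.9
clock: 9.2
position: [518.1, 30.3, 288.5]
ee_rot: [0.995, 0.095, -0.001, 0.001]
contact_force: [-0.1, 0.6, -0.3]
gripper_width: 69.8
clock 9.20 pos [518.1  30.3 288.5] head 10.9 grip 69.8 F [-0.1  0.6 -0.3] j6 1.39 tilt -1.0000
 shift [-94.6 365.  -10.7] spin -2.1
```

View pics/side5.png

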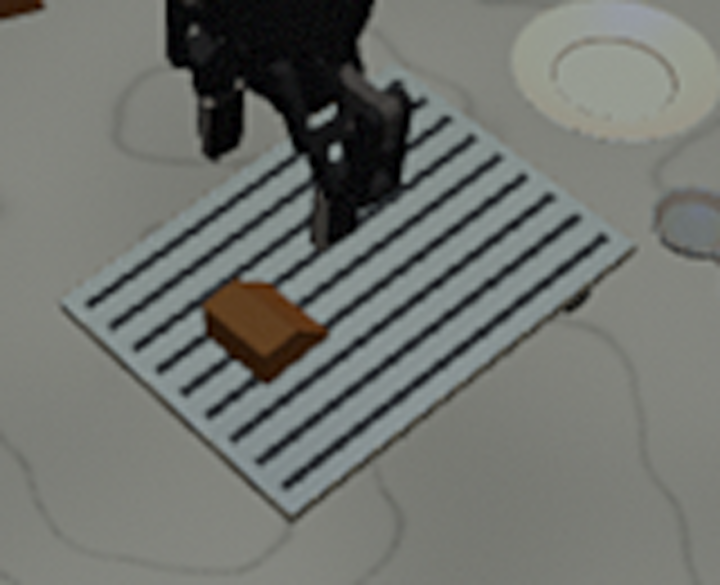

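The chock stands flat on the lower half of the board, face uphill, at about (265,330) in the crop, and is let go. I move over the red tin.

```bash
python3 -m jog '[[[-14,55,-11,0],[-28,110,-11,-1],[-43,165,-11,-2],[-57,220,-11,-2],[-71,275,-11,-2]]]' 85; python3 -m jog '[[[-11,45,0,0],[-23,90,0,0],[-23,90,0,0],[-23,90,0,0],[-23,90,0,0]]]'; python3 - <<'E'
from h import *
shift(494.5,-346,194.5,13)
for n in("top","side"):
    p,d=arm.get_image(n); C=cloud(n,d); cv2.imwrite(f"pics/{n}6.png",p); np.savez(f"pics/{n}6.npz",p=p,d=d)
    hsv=cv2.cvtColor(p,cv2.COLOR_BGR2HSV)
    w=(abs(C[...,0]-520)<45)&(abs(C[...,1]-31)<45)&(hsv[...,1]>100)&(hsv[...,0]<20)
    q=C[w]; h=q[:,2]-(27+(np.c_[q[:,:2]-[574.5,42]]@[np.cos(np.radians(11)),np.sin(np.radians(11))])*.1228)
    t=q[h>23.5]; print(n,len(t),q.mean(0).round(1),h.max(),cv2.minAreaRect(t[:,:2].astype(np.float32)))
E
```

```text
clock: 9.88
position: [500.0, -254.9, 298.4]
ee_rot: [0.994, 0.113, -0.003, 0.001]
contact_force: [1.1, -0.5, 0.4]
gripper_width: 85.3
clock: 10.5
position: [497.9, -346.7, 298.2]
ee_rot: [0.994, 0.113, -0.003, 0.001]
contact_force: [-0.0, -0.1, 1.0]
gripper_width: 85.1
clock 10.50 pos [ 497.9 -346.7  298.2] head 13.0 grip 85.1 F [-0.  -0.1  1. ] j6 2.14 tilt -1.0000
 shift [ -2.5  -1.5 103.7] spin 0.0
top 176 [515.2  29.4  41.5] 30.80250462610943 ((508.8280029296875, 27.708499908447266), (25.756851196289062, 39.12843322753906), 13.110028266906738)
side 153 [511.1  23.1  37.5] 30.050726257971036 ((507.3820495605469, 25.05080795288086), (26.7196102142334, 47.07149887084961), 13.814969062805176)
```

View pics/side6.png

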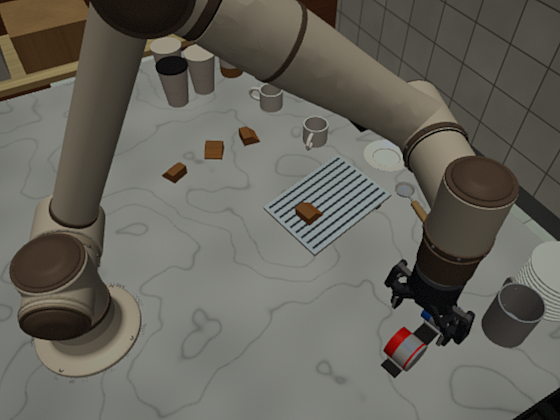

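View pics/top6.png

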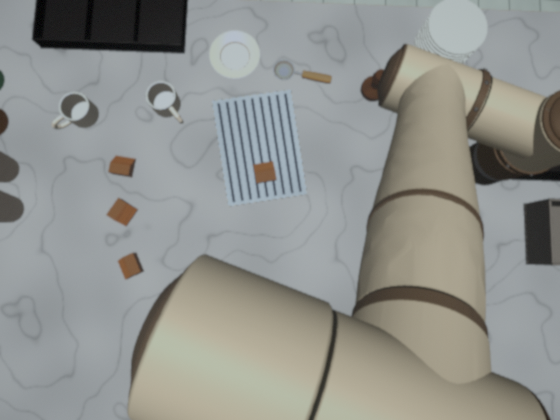

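The chock stands on the board (side (307,211), top (264,172)), and the gripper is above the red tin. I descend in two steps with a check between.

```bash
python3 -m jog '[[[-3,-1,25,0],[-3,-1,45,0],[-3,-1,60,0],[-3,-1,60,0],[-3,-1,60,0]]]'; python3 - <<'E'
from h import *
shift(494.5,-346,190,13)
p2,d2=arm.get_image("side"); cv2.imwrite("pics/side7.png",cv2.resize(p2[270:400,360:500],None,fx=4.4,fy=4.4,interpolation=cv2.INTER_CUBIC))
E
```

```text
clock: 11.22
position: [495.0, -346.5, 239.4]
ee_rot: [0.993, 0.114, -0.002, 0.001]
contact_force: [0.7, -0.3, 0.1]
gripper_width: 84.7
clock 11.22 pos [ 495.  -346.5  239.4] head 13.1 grip 84.7 F [ 0.7 -0.3  0.1] j6 2.14 tilt -1.0000
 shift [-0.2 -0.7 49.4] spin 0.1
```

View pics/side7.png

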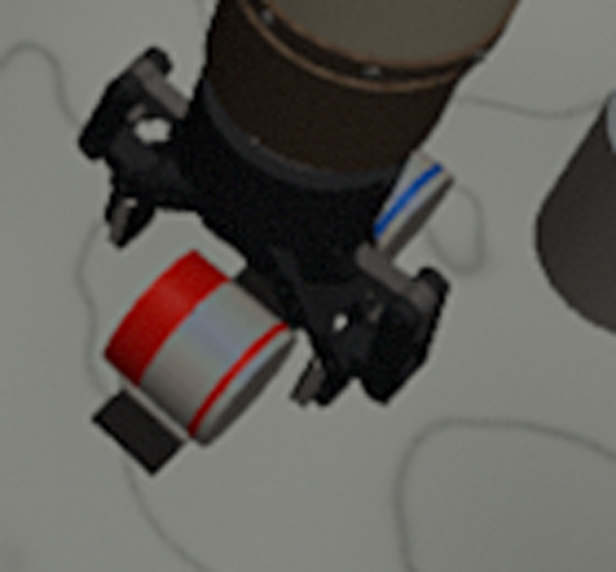

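The fingers at (125,205) and (315,385) in the crop bracket the tin's two flat ends evenly. I go on down, then close.

```bash
python3 -m jog '[[[0,-1,20,0],[0,-1,38,0],[0,-1,49,0],[0,-1,49,0],[0,-1,49,0]]]'; python3 - <<'E'
from h import *
shift(494.5,-346,190,13)
p2,d2=arm.get_image("side"); cv2.imwrite("pics/side8.png",cv2.resize(p2[270:400,360:500],None,fx=4.4,fy=4.4,interpolation=cv2.INTER_CUBIC))
E
```

```text
clock: 11.9
position: [495.0, -345.9, 191.4]
ee_rot: [0.993, 0.114, -0.001, 0.002]
contact_force: [-0.1, -0.2, -0.2]
gripper_width: 85.0
clock 11.90 pos [ 495.  -345.9  191.4] head 13.1 grip 85.0 F [-0.1 -0.2 -0.2] j6 2.14 tilt -1.0000
 shift [-0.5 -0.1  1.4] spin 0.1
```

View pics/side8.png

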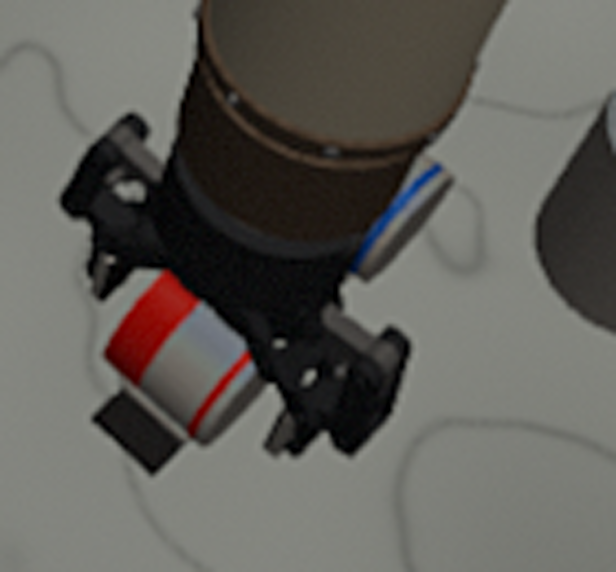

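The fingers stand off both ends at the tin's height (tips at (100,280) and (280,440)), and the blue tin is untouched. Close.

```bash
python3 -m jog '[[[0,0,0,0],[0,0,0,0],[0,0,0,0],[0,0,0,0],[0,0,0,0]]]' 40; python3 -m jog '[[[0,0,-5,0],[0,0,-20,0],[0,0,-45,0],[0,0,-75,0],[0,0,-75,0]]]'; python3 - <<'E'
from h import *
shift(556,37,265,11)
p2,d2=arm.get_image("side"); cv2.imwrite("pics/side9.png",cv2.resize(p2[230:400,340:520],None,fx=3.4,fy=3.4,interpolation=cv2.INTER_CUBIC))
E
```

```text
clock: 12.58
position: [495.2, -346.1, 192.2]
ee_rot: [0.993, 0.114, -0.001, 0.002]
contact_force: [-1.4, 0.9, 6.4]
gripper_width: 51.6
clock: 13.2
position: [496.0, -346.0, 270.2]
ee_rot: [0.993, 0.114, 0.002, 0.004]
contact_force: [0.6, -0.1, -1.8]
gripper_width: 51.3
clock 13.20 pos [ 496.  -346.   270.2] head 13.1 grip 51.3 F [ 0.6 -0.1 -1.8] j6 2.14 tilt -1.0000
 shift [ 145.4 -359.4    2.9] spin 2.1
```

View pics/side9.png

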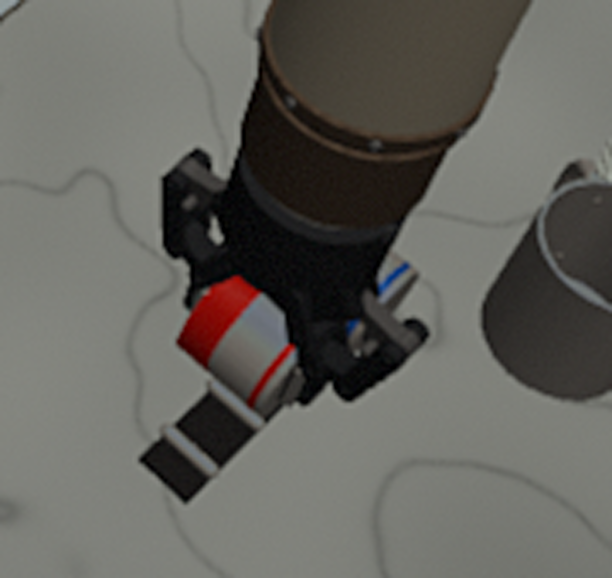

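The red tin is lifted clear, with the empty berth visible at (200,450) in the crop. I carry it to above the board, 4 mm uphill of its resting place.

```bash
python3 -c "
from h import *
shift(559.6,37.2,265,11)"; python3 -m jog '[[[20,-46,0,0],[40,-95,0,1],[60,-145,0,2],[80,-195,0,2],[100,-245,0,2]]]'; python3 -m jog '[[[18,-42,0,0],[36,-86,0,0],[48,-114,0,0],[48,-114,0,0],[48,-114,0,0]]]';python3 -c "
from h import *
shift(559.6,37.2,225,11)"
```

```text
clock 13.25 pos [ 495.2 -345.7  268.3] head 13.1 grip 51.8 F [-0.4 -0.4 -2.5] j6 2.14 tilt -1.0000
 shift [ 149.3 -358.4    1.5] spin 2.1
clock: 13.88
position: [536.7, -82.7, 265.7]
ee_rot: [0.995, 0.096, -0.001, 0.002]
contact_force: [0.8, -0.5, -1.6]
gripper_width: 51.7
clock: 14.5
position: [561.3, 38.0, 263.9]
ee_rot: [0.995, 0.096, -0.002, 0.003]
contact_force: [1.3, 0.4, -1.6]
gripper_width: 51.1
clock 14.50 pos [561.3  38.  263.9] head 11.0 grip 51.1 F [ 1.3  0.4 -1.6] j6 1.40 tilt -1.0000
 shift [-1.6  0.3 38.9] spin 0.0
```

```bash
python3 -m jog '[[[-1,0,15,0],[-1,0,30,0],[-1,0,39,0],[-1,0,39,0],[-1,0,39,0]]]'; python3 - <<'E'
from h import *
shift(559.6,37.2,207,11)
p2,d2=arm.get_image("side"); cv2.imwrite("pics/side10.png",cv2.resize(p2[120:270,240:400],None,fx=3.7,fy=3.7,interpolation=cv2.INTER_CUBIC))
p2,d2=arm.get_image("top"); cv2.imwrite("pics/top10.png",cv2.resize(p2[80:220,190:330],None,fx=4,fy=4,interpolation=cv2.INTER_CUBIC))
E
```

```text
clock: 15.12
position: [560.4, 37.6, 225.1]
ee_rot: [0.995, 0.096, -0.002, 0.003]
contact_force: [-0.0, 0.1, -0.7]
gripper_width: 51.8
clock 15.12 pos [560.4  37.6 225.1] head 11.0 grip 51.8 F [-0.   0.1 -0.7] j6 1.40 tilt -1.0000
 shift [-0.8  0.2 18.1] spin 0.0
```

View pics/side10.png

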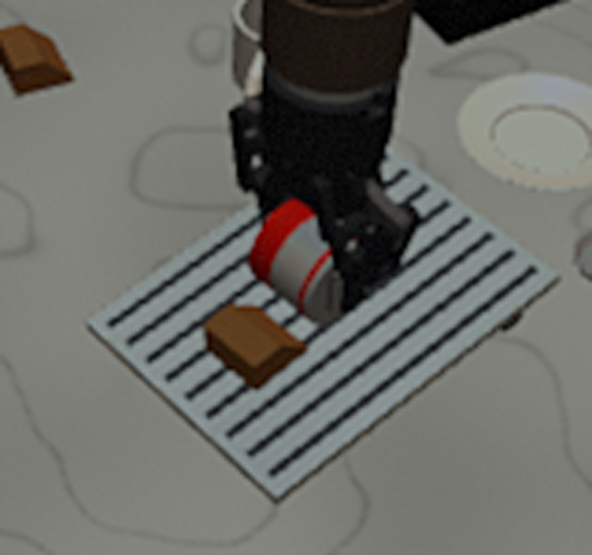

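View pics/top10.png

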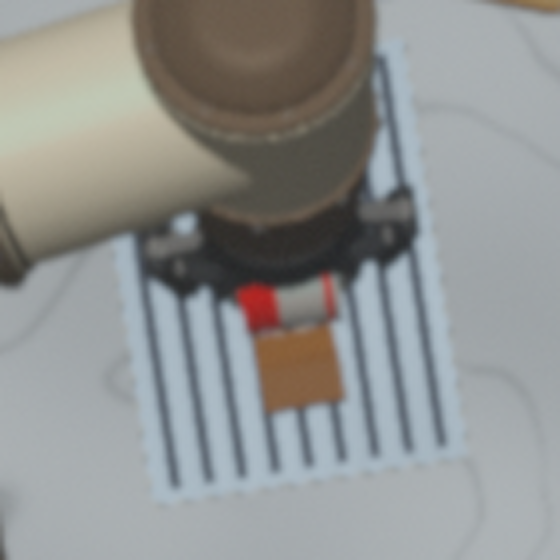

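The tin hangs just above the board, uphill of the chock and parallel to it (side crop tin (300,260), chock (253,345); top crop tin (289,303), chock (300,370)). I lower it gently.

```bash
python3 -m jog '[[[-1,1,5,0],[-1,2,10,0],[-1,2,14,0],[-1,2,14,0],[-1,2,14,0]]]'; python3 -m jog '[[[0,0,1,0],[0,0,2,0],[0,0,3,0],[0,0,3,0],[0,0,3,0]]]'
```

```text
clock: 15.85
position: [559.9, 35.5, 211.4]
ee_rot: [0.995, 0.096, -0.002, 0.002]
contact_force: [0.7, -0.0, -2.3]
gripper_width: 51.4
clock: 16.48
position: [559.9, 35.5, 208.4]
ee_rot: [0.995, 0.096, -0.002, 0.002]
contact_force: [-0.2, -0.1, -1.6]
gripper_width: 51.5
```

```bash
python3 -m jog '[[[0,0,0.5,0],[0,0,1,0],[0,0,1,0],[0,0,1,0],[0,0,1,0]]]'; python3 -m jog '[[[0,0,0.5,0],[0,0,1,0],[0,0,1,0],[0,0,1,0],[0,0,1,0]]]'
```

```text
clock: 17.1
position: [559.9, 35.5, 208.2]
ee_rot: [0.995, 0.096, -0.001, 0.002]
contact_force: [-2.3, -0.0, 5.4]
gripper_width: 51.5
clock: 17.73
position: [559.8, 35.5, 208.2]
ee_rot: [0.995, 0.097, -0.001, 0.003]
contact_force: [-4.3, -0.1, 8.6]
gripper_width: 51.2
```

```bash
python3 -m jog '[[[0,0,-0.5,0],[-1,0,-0.4,0],[-1.5,0,-0.3,0],[-2,0,-0.2,0],[-2,0,-0.2,0]]]'; python3 -m jog '[[[-0.5,0,0,0],[-1,0,0.1,0],[-1.5,0,0.2,0],[-1.5,0,0.2,0],[-1.5,0,0.2,0]]]';  python3 - <<'E'
from h import *
p2,d2=arm.get_image("side"); cv2.imwrite("pics/side11.png",cv2.resize(p2[170:230,280:350],None,fx=8,fy=8,interpolation=cv2.INTER_CUBIC))
E
```

```text
clock: 18.35
position: [557.7, 35.1, 208.0]
ee_rot: [0.995, 0.096, -0.002, 0.003]
contact_force: [-0.5, -0.1, -1.9]
gripper_width: 51.4
clock: 18.98
position: [556.2, 34.8, 207.9]
ee_rot: [0.995, 0.097, -0.002, 0.003]
contact_force: [0.1, -0.2, -2.1]
gripper_width: 51.2
```

View pics/side11.png

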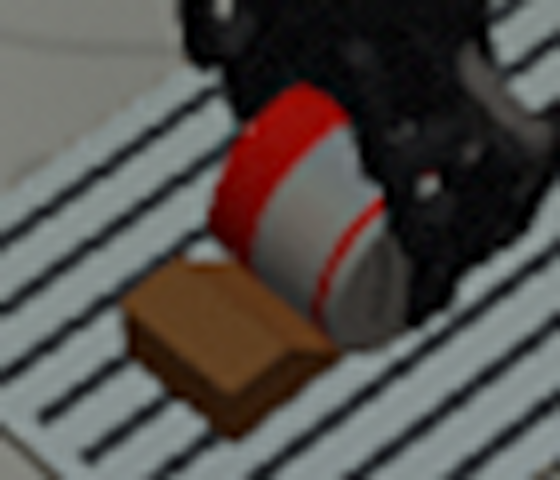

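The tin now sits right behind the chock's sloping face, with no gap seen at (300,300). There is no force yet, so I creep on downhill.

```bash
python3 -m jog '[[[-0.5,0,0.2,0],[-1,0,0.5,0],[-1.5,0,0.5,0],[-1.5,0,0.5,0],[-1.5,0,0.5,0]]]'; 
```

```text
clock: 19.65
position: [554.9, 34.6, 207.6]
ee_rot: [0.995, 0.097, -0.001, 0.003]
contact_force: [0.2, -0.3, -0.5]
gripper_width: 51.9
```

```bash
python3 -m jog '[[[-0.5,0,0.2,0],[-1,0,0.4,0],[-1.5,0,0.4,0],[-1.5,0,0.4,0],[-1.5,0,0.4,0]]]'; 
```

```text
clock: 20.27
position: [553.6, 34.3, 207.4]
ee_rot: [0.995, 0.097, -0.001, 0.003]
contact_force: [0.6, 0.0, 3.4]
gripper_width: 51.8
```

Board contact again, and the horizontal force now points uphill, as from the chock. I open a little, then fully.

```bash
python3 -m jog '[[[0,0,0,0],[0,0,0,0],[0,0,0,0],[0,0,0,0],[0,0,0,0]]]' 57;  python3 -m jog '[[[0,0,0,0],[0,0,0,0],[0,0,0,0],[0,0,0,0],[0,0,0,0]]]' 80; python3 - <<'E'
from h import *
p2,d2=arm.get_image("side"); cv2.imwrite("pics/side12.png",cv2.resize(p2[160:240,270:370],None,fx=6,fy=6,interpolation=cv2.INTER_CUBIC))
E
```

```text
clock: 20.9
position: [553.6, 34.3, 207.4]
ee_rot: [0.995, 0.097, -0.001, 0.003]
contact_force: [-0.4, 0.5, 0.3]
gripper_width: 56.9
clock: 21.52
position: [553.6, 34.3, 207.4]
ee_rot: [0.995, 0.097, -0.001, 0.003]
contact_force: [-0.3, -0.3, -0.6]
gripper_width: 79.6
```

View pics/side12.png

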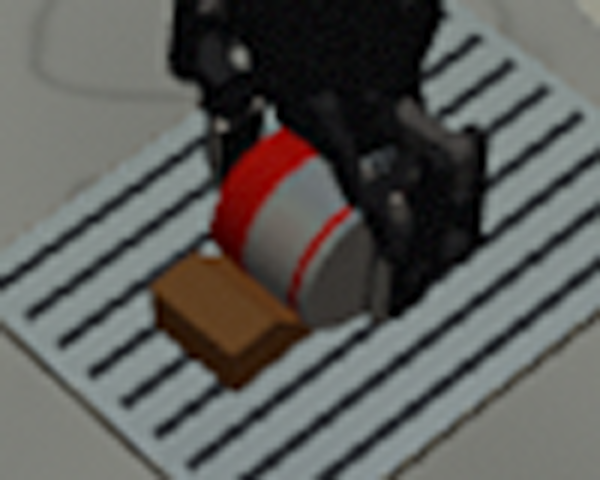

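The tin rests against the chock, with both fingers off its ends. I lift straight up.

```bash
python3 -m jog '[[[0,0,-10,0],[0,0,-30,0],[0,0,-70,0],[0,0,-120,0],[0,0,-150,0]]]' 85;  python3 -m jog '[[[-10,50,-20,0],[-20,100,-20,0],[-30,160,-20,0],[-30,200,-20,0],[-30,220,-20,0]]]'; python3 - <<'E'
from h import *
th=np.radians(11);o=np.array([574.5,42,27]);u=np.array([np.cos(th)*np.cos(.1222),np.sin(th)*np.cos(.1222),np.sin(.1222)]);v=np.array([-np.sin(th),np.cos(th),0]);w=np.cross(u,v)
for n in("top","side"):
    p,d=arm.get_image(n); C=cloud(n,d); cv2.imwrite(f"pics/{n}13.png",p if n=="side" else cv2.resize(p[80:220,190:330],None,fx=4,fy=4,interpolation=cv2.INTER_CUBIC))
    q=(C.reshape(-1,3)-o)@np.c_[u,v,w]; q=q[(abs(q[:,0])<100)&(abs(q[:,1])<85)]
    t=q[(q[:,2]>50)&(q[:,2]<70)]; print(n,"tin upper",len(t),t.mean(0).round(1),cv2.minAreaRect(t[:,:2].astype(np.float32)))
    m=q[(q[:,2]>24)&(q[:,2]<29)&(q[:,0]<-48)]; print("  chock top",len(m),m.mean(0).round(1))
    hsv=cv2.cvtColor(p,cv2.COLOR_BGR2HSV); b=(hsv[...,0]>105)&(hsv[...,0]<130)&(hsv[...,1]>150)&(C[...,1]<-200)&(C[...,0]<680)&(hsv[...,2]>60)
    print("  blue",b.sum(),C[b].mean(0).round(1))
print(arm.read_state()["clock"],arm.read_state()["position"])
E
```

```text
clock: 22.2
position: [554.0, 35.1, 361.0]
ee_rot: [0.995, 0.097, 0.001, 0.002]
contact_force: [0.2, -0.1, -0.3]
gripper_width: 84.9
clock: 22.82
position: [566.7, -188.4, 382.6]
ee_rot: [0.995, 0.096, 0.001, 0.002]
contact_force: [-0.4, 0.1, -0.2]
gripper_width: 85.2
top tin upper 107 [-13.6  15.3  57.5] ((-18.567760467529297, 13.593031883239746), (17.421531677246094, 45.77151870727539), 88.00675964355469)
  chock top 0 [nan nan nan]
  blue 238 [ 593.9 -302.5   63.9]
side tin upper 374 [-20.4  -8.   56. ] ((-18.67876434326172, -6.419956207275391), (44.08631896972656, 56.26160430908203), 0.5116111040115356)
  chock top 117 [-66.9  -3.3  25.7]
  blue 312 [ 588.7 -313.2   63.5]
22.925 [ 566.88127328 -187.84666813  382.13469607]<stdin>:7: RuntimeWarning: Mean of empty slice.
  ret = um.true_divide(
```

View pics/side13.png

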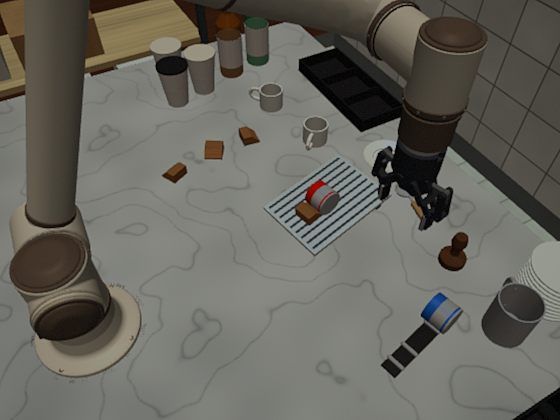

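View pics/top13.png

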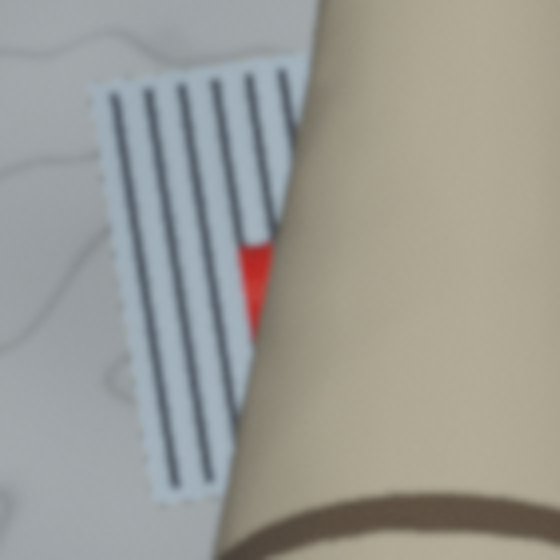

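The side view shows the tin lying across the slope at (322,196) against the chock at (307,213), with the blue tin in place at (441,311). In the top view the arm covers part of the board. One settling call, then a comparison for rest.

```bash
python3 -m jog '[[[0,0,0,0],[0,0,0,0],[0,0,0,0],[0,0,0,0],[0,0,0,0]]]'; python3 - <<'E'
from h import *
a=cv2.imread("pics/side13.png"); p,d=arm.get_image("side")
c=lambda i:cv2.cvtColor(i[175:235,285:350],cv2.COLOR_BGR2GRAY).astype(np.float32)
print("shift px",cv2.phaseCorrelate(c(a),c(p)),"max diff",np.abs(c(a)-c(p)).max())
arm.job_done()
E
```

```text
clock: 23.55
position: [566.9, -187.6, 382.2]
ee_rot: [0.995, 0.096, 0.001, 0.002]
contact_force: [0.5, -0.3, -0.3]
gripper_width: 85.2
shift px ((-0.027539003855949318, 0.018937215310337763), 0.9915441009733412) max diff 7.0
the job is handed in; nothing more can be done
```

I set the chock farthest to the robot's right on the draining board with its sloping face uphill and let go. Then I laid the red-lidded tin across the slope just uphill of it, let go gently and backed the arm away. The job was handed in at about 23.6 s of the 59 s allowed; the robot gives no verdict.

**Last checks (side camera):**
- **Tin:** its centre is about 19 mm below the board's centre along the slope and 6 mm off the middle. It lies within about 1° of straight across.
- **Chock:** it is about 57 mm below the board's centre along the slope. The tin is therefore about 38 mm uphill of it, against 39 mm expected when they touch.
- **At rest:** two pictures about 0.6 s apart show no movement (0.03 pixel).
- **Blue-lidded tin:** its lid measured within about 2 mm of its starting place, which is within measuring error.

**Not confirmed:**
- In the last top view the arm hid the chock and most of the tin. That view's tin position is therefore not usable, and its chock reading was empty, so the placing rests on the side view.
- The touch between tin and chock is judged from their spacing and the picture, not from a measured force.

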